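Select the third feed on the bench lathe and start it

ROBOT

A 7-joint arm with a two-finger parallel gripper is mounted at the origin on the work surface. World frame = base frame: x ahead of the robot, y to its left, z up, the work surface at z = 0. Lengths are in m, angles in rad, forces in N, time in s.
With the tool pointing down it reaches from about 0.4 to 0.85 m from the base axis. Payload 4.5 kg.
Tool frame: the origin (TCP) lies midway between the tips of the shut fingers; the grasp point (between the pads) lies 19 mm behind it (ctrl.tcp_to_grasp is the y of the grasp point in the tool frame, in m); y points along the fingers, z is the direction in which the jaws open and shut, and the axes are right-handed (so a half turn about y gives the same grasp; the last joint's range is limited). The gripper opens to 88 mm and grips with 3 to 60 N. Pads are 18 mm wide; open, the fingers measure 123 mm over their backs; the gripper's body (75 mm by 187 mm) begins 45 mm behind the grasp point.
Start: joints at [1.202, 0.689, -0.195, 1.565, 0.157, 0.902, -0.215], TCP at [0.245, -0.575, 0.239] pointing down, gripper open.
Joint ranges: [-3.01, 3.01], [-0.46, 2.08], [-1.47, 1.51], [0.13, 2.56], [-1, 4.14], [0.04, 2.09], [-2.66, 2.66]. Speed limits (rad/s): [2.57, 2.57, 3.14, 3.14, 3.14, 3.14, 3.14].

INTERFACE

Orientations are given as a rotation vector (axis times angle).
In Python, from plant import readout, eyes, workorder, ctrl gives the robot as it stands. The module is installed in compiled form; this text tells all that it offers.
- The arm moves only by the shell command python3 -m crank 'ROWS' [FORCE]. ROWS is JSON, a list of rows, each an object with "claw": the closure, from 0 (fully open) to 1 (shut); "slide": the shift along the tool's x, y, z in mm, a list of three; "yaw": the turn about the tool's y in rad. In form: [{"claw": claw, "slide": [x, y, z], "yaw": yaw}, ...]. A call has 1 to 20 rows; each row shifts and turns the commanded pose from where the row before left it, along the tool's axes as they then stand; what a row does not reach is not made up. A row lasts 1/12 s, in which the tool goes at most 41.7 mm and 7.16 degrees, less where a joint would pass 70% of its speed; a pose out of reach is approached as far as the arm can. A call with a gripper value outside its range is refused whole. The fingers move at their own pace and stop on an object; FORCE is the grip in N (left out, the last holds). Time passes only in rows, so rows that do not move let the fingers close. It gives the time, the measured TCP pose, the force and the opening at its end, in the units of the state.
- readout.read_state(): the state, without advancing time (a new reading comes with each control period).
- eyes.snapshot(name): name is "scene" or "top" or "wrist"; returns the picture (384x512x3 uint8, red, green, blue); there is no depth.
- eyes.camera_info(name): a dict with "fx", "fy", "cx", "cy" (pixels), "rvec" (rotation vector, rad) and "tvec" (3), from world to camera coordinates, as OpenCV has them. Camera axes: x right, y down, z forward; pixel columns grow to the right and rows downward; lengths in m; the calibration is good to about 2 mm. The wrist camera is an equidistant fisheye: a pixel r from the principal point sees the ray r / f radians off the axis. A picture is of the moment at which its call begins: read the wrist's pose just before it. camera_info takes no time and is no camera call; for the wrist camera it gives the pose at the moment of the call.
- workorder.close_job(): hands the job in, once; it reports no verdict.
Trained networks look in the newest picture that a camera, given by its name, has taken for a name from the list of things; names that differ only in an ending like _2 or _b are one class to them, and where a whole thing is asked for, a point or a joint stands for the part that bears it (a point fixed in the world has none). Each returns a list of dicts, best first, with "score" (0 to 1); they miss things now and then, are a little off and sometimes report something else, mostly with a low value. They report only what shows in the picture. A call takes as long as a camera call.
- eyes.find_in(camera, label): "box" ([left, top, right, bottom] in pixels, round what is visible of it).
- eyes.silhouettes(camera, label): "mask" (384x512 bool, what is visible of it) and "box" ([left, top, right, bottom] in pixels, round what is visible of it).
The state is a dict: "time_s": time; "joint_pos": joint angles; "joint_vel": joint speeds; "joint_efforts": joint torques, N m; "eef_pos": TCP position; "tcp_rot": TCP orientation; "contact_force": force on the tool from outside, world axes, zero at the start; "moment": the same for the moment, N m; "grip_width": finger opening in m.
Only numpy, scipy, OpenCV 4.12 (cv2) and the standard library are available. Lean on these libraries where they do the work, as an engineer would, in place of code of your own. Each camera call takes 0.05 s, during which the arm holds its last target.

TASK

Set the lathe to its third feed: the feed selector stands in neutral at its left stop, so push it to the right with your fingertips, one click at a time, until it drops into the third notch, and never let it run over into the fourth. Leave it sitting in the third notch, then press the flat start button fully down and let it spring back; do not press the mushroom stop button or disturb the loose things lying about.

Things in the scene. Friction and masses are not known exactly. Their poses are not given: they have to be found in the camera images.
- lathe: Fixed bench lathe. Origin on the bench under it; -x faces the robot, +y along the bed, robot's left, z up. In lathe mm: feed gearbox x -190 to -75, y 40 to 245, slotted cover at z 92; headstock x -75 to 75, y 70 to 240, top z 194 (buttons on it); gear cover x -80 to 80, y 241 to 289, to z 183; carriage, chuck and tailstock y below 56, to z 195; tray x -210 to 180, y -330 to 330, rim z 22.
- feed_lever (a joint): Selector's travel in m: 0 at the left stop (neutral), growing to the robot's right (lathe -y). Notches 18 mm apart: neutral 0, first 0.018, second 0.036, third 0.054, fourth 0.072, fifth 0.090 (right stop). Resistance peaks (5 to 7 N) 4 to 5 mm out of a notch, fades to the hump midway (9 mm); then it snaps ahead of the finger into the next notch and stays there by itself.
- feed_lever_grip (a point): Centre of the feed selector's grip: an upright black cylinder 24 mm in diameter, 52 mm tall (26 mm above and below this point), on a thin steel stem with a 30 x 24 mm foot plate in the slot. 50 mm above the gearbox cover, 142 mm above the bench, 65 mm in front of the headstock's face; moves with the selector. Six punched dots beside the slot mark the notches.
- start_button (a joint): Start button's travel in m: 0 released, 0.006 fully down; springs back by itself; about 5 N holds it fully down.
- start_button_top (a point): Centre of the start button's flat top: a black disc 22 mm in diameter, 10 mm proud of a 38 mm steel collar, on top of the headstock near its chuck end; 216 mm above the bench (pressing direction straight down).
- stop_button (a joint): Stop button's travel in m: 0 released, 0.006 fully down. Not to be pressed.
- stop_button_top (a point): Top centre of the mushroom-headed stop button, 38 mm in diameter, 228 mm above the bench, 82 mm to the left (lathe +y) of the start button.
- chuck_key: Loose T-handled chuck key, steel, lying flat, 90 x 95 mm, 14 mm high; leave it alone. Origin under the shank's end at the T bar, shank along +x.
- oil_bottle: Loose upright plastic bottle, 48 mm in diameter, 110 mm tall, on the bench; leave it alone. Origin at the centre of its underside.
- sleeve: Loose upright turned aluminium sleeve, 42 mm in diameter, 45 mm tall, on the bench; leave it alone. Origin at the centre of its underside.
- stepped_pin: Loose upright turned steel stepped pin, 38 mm in diameter at the foot, 75 mm tall, on the bench; leave it alone. Origin at the centre of its underside.

How it is judged:
By the outcome, as a careful person would: the job done as asked, in the order asked, and still so for the second after the job is handed in, with the robot touching nothing.
It also fails if it takes over 64 s, if anything falls off the work surface, if the arm or the gripper's body presses on something with over 40 N, if the wrist force passes 120 N, or if a joint passes its speed limit or range.

## Working session

There is one attempt and no reset: what is moved stays moved. The work goes in short steps, Python scripts to look and compute and a shell command to move; the robot and the scene stay as the last step left them, time stands still between calls to the robot, and variables do not carry over. Pictures are saved under pics/ and viewed, and the job is handed in when it is done.

```bash
mkdir -p pics
cat > h.py <<'E'
import numpy as np, cv2
from plant import readout, eyes, workorder, ctrl
def snap(c,n):
    im=eyes.snapshot(c); cv2.imwrite(f'pics/{n}.png',im[:,:,::-1]); return im
E
python3 - <<'E'
from h import *
for c in ['scene','top','wrist']:
    print(c,{k:np.round(v,4).tolist() for k,v in eyes.camera_info(c).items() if not isinstance(v,str)})
    snap(c,c+'0')
    for l in ['feed_lever_grip','start_button_top','stop_button_top','lathe']:
        print(l,[(np.round(d['box'],1).tolist(),round(d['score'],2)) for d in eyes.find_in(c,l)[:2]])
s=readout.read_state(); print({k:np.round(v,3).tolist() for k,v in s.items()}, ctrl.tcp_to_grasp)
E
```

```text
scene {'fx': 476.2081, 'fy': 476.2081, 'cx': 264.7821, 'cy': 195.6404, 'rvec': [1.0696, 2.6296, -0.7309], 'tvec': [0.4075, -0.1838, 1.5084]}
feed_lever_grip [([316.3, 256.0, 328.9, 281.5], 0.76)]
start_button_top [([256.7, 257.7, 263.4, 266.5], 0.62)]
stop_button_top [([274.6, 278.9, 293.9, 294.5], 0.52)]
lathe [([112.2, 142.3, 372.1, 383.2], 0.8)]
top {'fx': 402.1186, 'fy': 402.1186, 'cx': 254.2345, 'cy': 185.5313, 'rvec': [2.1753, -2.1186, 0.191], 'tvec': [-0.1057, 0.5257, 0.9722]}
feed_lever_grip [([136.6, 165.8, 154.2, 180.2], 0.6)]
start_button_top [([175.0, 109.9, 188.1, 117.3], 0.56)]
stop_button_top []
lathe [([95.0, 55.5, 374.7, 238.9], 0.59)]
wrist {'fx': 297.3186, 'fy': 297.3186, 'cx': 255.6076, 'cy': 192.2473, 'rvec': [-2.4135, 1.595, 0.2305], 'tvec': [-0.624, -0.0376, 0.3879]}
feed_lever_grip []
start_button_top []
stop_button_top []
lathe []
{'time_s': 0.75, 'joint_pos': [1.202, 0.689, -0.195, 1.565, 0.157, 0.903, -0.215], 'joint_vel': [-0.0, 0.001, 0.0, 0.001, 0.0, -0.0, 0.001], 'joint_efforts': [0.001, -52.741, -1.267, -15.373, -0.052, -0.001, 0.0], 'eef_pos': [0.245, -0.575, 0.239], 'tcp_rot': [-0.408, 2.0, -2.0], 'contact_force': [-0.191, -0.551, -0.606], 'moment': [-0.013, 0.007, 0.019], 'grip_width': 0.088} -0.0187
```

View pics/scene0.png

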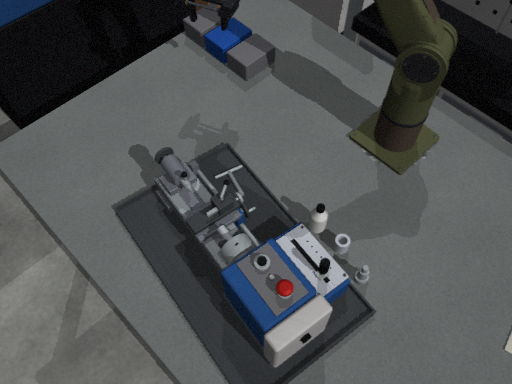

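View pics/top0.png

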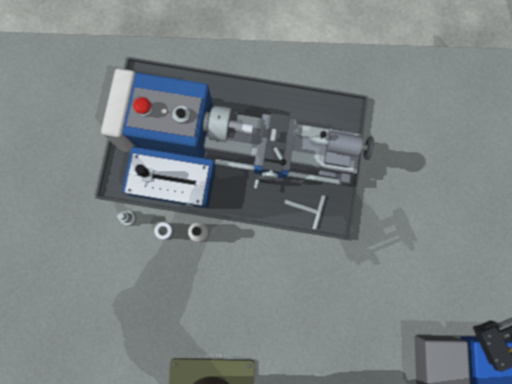

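View pics/wrist0.png

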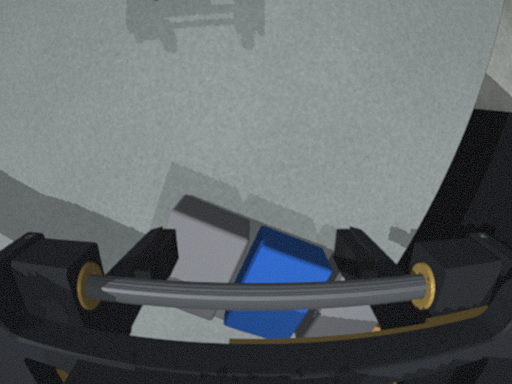

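The scene picture shows the lever grip at about (324,266), the start button at (262,262) and the red stop button at (285,288). In the top picture they are at about (143,171), (181,113) and (142,105). The wrist camera sees only the bench. Next I'll compute positions.

```bash
cat >> h.py <<'E'
def ray(c,px,info=None):
    i=info or eyes.camera_info(c); R=cv2.Rodrigues(np.array(i['rvec'],float))[0]; t=np.array(i['tvec'],float)
    u=np.array([(px[0]-i['cx'])/i['fx'],(px[1]-i['cy'])/i['fy']])
    if c=='wrist':
        r=np.linalg.norm(u); d=np.array([*(u/max(r,1e-9)*np.sin(r)),np.cos(r)])
    else: d=np.array([*u,1.])
    return -R.T@t, R.T@d/np.linalg.norm(d)
def onz(c,px,z,info=None):
    o,d=ray(c,px,info); return o+d*(z-o[2])/d[2]
def proj(c,P,info=None):
    i=info or eyes.camera_info(c); R=cv2.Rodrigues(np.array(i['rvec'],float))[0]; p=R@np.array(P)+np.array(i['tvec'])
    if c=='wrist':
        th=np.arctan2(np.hypot(p[0],p[1]),p[2]); q=p[:2]/np.hypot(p[0],p[1])*th
    else: q=p[:2]/p[2]
    return np.array([i['fx']*q[0]+i['cx'],i['fy']*q[1]+i['cy']])
E
python3 - <<'E'
from h import *
def c(l,cam):
    return 
for nm,z,pt,ps in [('start',.216,(181.5,113.2),(260.5,262)),('stop',.228,(142,105),(284.5,287)),('grip',.142,(145.4,173),(322.6,268.7))]:
    print(nm,'top',onz('top',pt,z).round(4),'scene',onz('scene',ps,z).round(4))
# corners tray outer
C=[onz('top',p,.022)[:2] for p in [(130,59),(368,97),(352,239),(97,197)]]
L=np.array([[.18,.33],[.18,-.33],[-.21,-.33],[-.21,.33]])
print(np.round(C,4))
C=np.array(C); a=L-L.mean(0); b=C-C.mean(0)
H=a.T@b; th=np.arctan2(H[0,1]-H[1,0],H[0,0]+H[1,1]); R=np.array([[np.cos(th),-np.sin(th)],[np.sin(th),np.cos(th)]])
t=C.mean(0)-R@L.mean(0); print('yaw',th,'t',t,'res',(C-(L@R.T+t)).round(4))
for n in ['top','scene']:
    im=eyes.snapshot(n)
    x0,y0,w,h=((90,40,140,200) if n=='top' else (210,200,180,180))
    cv2.imwrite(f'pics/{n}_z.png',cv2.resize(im[y0:y0+h,x0:x0+w,::-1],None,fx=3.3 if n=='scene' else 3,fy=3.3 if n=='scene' else 3,interpolation=cv2.INTER_CUBIC))
    for l in ['start_button_top','stop_button_top','feed_lever_grip','oil_bottle','sleeve','stepped_pin']:
        print(n,l,[(np.round(d['box'],1).tolist(),round(d['score'],2)) for d in eyes.silhouettes(n,l)[:1]])
E
```

```text
start top [0.653  0.0708 0.216 ] scene [0.6623 0.0783 0.216 ]
stop top [0.6643 0.1528 0.228 ] scene [0.6692 0.1585 0.228 ]
grip top [0.5343 0.158  0.142 ] scene [0.5469 0.1698 0.142 ]
[[ 0.8675  0.2512]
 [ 0.7812 -0.3918]
 [ 0.4014 -0.3434]
 [ 0.4909  0.3072]]
yaw -0.13564467124885196 t [ 0.65011239 -0.04623165] res [[-0.0056 -0.0052]
 [-0.0027  0.0057]
 [ 0.004   0.0014]
 [ 0.0042 -0.002 ]]
top start_button_top []
top stop_button_top [([136.3, 97.6, 148.9, 115.3], 0.55)]
top feed_lever_grip [([134.6, 165.0, 152.4, 182.5], 0.68)]
top oil_bottle [([188.1, 221.9, 211.6, 242.9], 0.85)]
top sleeve [([152.5, 222.7, 176.9, 239.2], 0.56)]
top stepped_pin [([117.3, 209.9, 138.7, 226.6], 0.71)]
scene start_button_top [([256.8, 257.2, 265.8, 267.4], 0.49)]
scene stop_button_top [([329.8, 231.3, 349.7, 258.0], 0.3)]
scene feed_lever_grip [([313.1, 254.8, 332.0, 281.6], 0.63)]
scene oil_bottle [([307.8, 203.7, 327.9, 232.3], 0.96)]
scene sleeve [([330.7, 230.8, 352.7, 257.0], 0.75)]
scene stepped_pin [([352.7, 267.2, 368.1, 283.9], 0.8)]
```

```bash
ls pics
```

```text
scene0.png
scene_z.png
top0.png
top_z.png
wrist0.png
```

View pics/top_z.png

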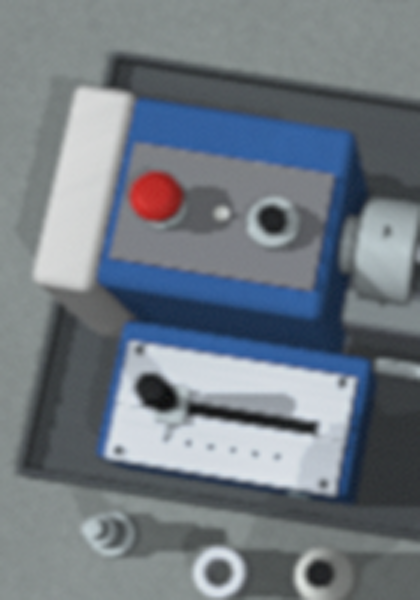

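View pics/scene_z.png

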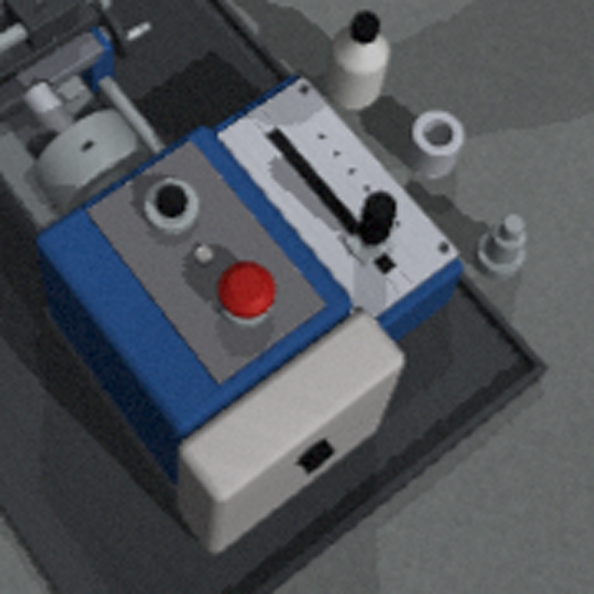

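Zoomed, the top picture shows the grip at about (142,170), start disc at (181.3,113) and stop at (142.3,105.3). The scene picture shows the start disc at (262.1,260.3), stop at (284.8,288) and grip at (324.2,266.4). Next I'll fit the lathe pose jointly.

Run:
```python
from h import *
from scipy.optimize import least_squares
I={c:eyes.camera_info(c) for c in ['top','scene']}
T=lambda x,y:(90+x/3,40+y/3); S=lambda x,y:(210+x/3.3,200+y/3.3)
obs=[]
# (cam,px,lathe point or name)
obs+=[('top',T(274,219),'start'),('scene',S(172,199),'start'),('top',T(157,196),'stop'),('scene',S(247,290),'stop'),('top',T(156,391),'grip'),('scene',S(377,219),'grip'),
('top',T(133,98),(.075,.24,.194)),('top',T(354,135),(.075,.07,.194)),('top',T(318,318),(-.075,.07,.194)),
('top',T(128,322),(-.075,.245,.092)),('top',T(372,360),(-.075,.04,.092)),('top',T(350,502),(-.19,.04,.092)),('top',T(100,462),(-.19,.245,.092)),
('scene',S(40,240),(.075,.07,.194)),('scene',S(205,128),(-.075,.07,.194)),('scene',S(463,262),(-.19,.245,.092)),('scene',S(298,76),(-.19,.04,.092)),
('top',(130,59),(.18,.33,.022)),('top',(368,97),(.18,-.33,.022)),('top',(352,239),(-.21,-.33,.022)),('top',(97,197),(-.21,.33,.022))]
def pts(p):
    x,y,th,sx,sy,gy=p
    R=np.array([[np.cos(th),-np.sin(th)],[np.sin(th),np.cos(th)]])
    W=lambda q:np.array([*(R@q[:2]+[x,y]),q[2]])
    return W,{'start':(sx,sy,.216),'stop':(sx,sy+.082,.218),'grip':(-.14,gy,.142)}
def res(p):
    W,D=pts(p); r=[]
    for c,px,q in obs:
        w=2. if isinstance(q,str) else 1
        q=D[q] if isinstance(q,str) else q
        r+=list(w*(proj(c,W(q),I[c])-px))
    return np.array(r)
s=least_squares(res,[.65,-.046,-.13,0,.1,.19],loss='soft_l1')
print(s.x.round(4)); W,D=pts(s.x)
for o,r in zip(obs,res(s.x).reshape(-1,2)): print(o[0],o[2],r.round(1))
for k in D: print(k,W(D[k]).round(4))
st=readout.read_state(); R=cv2.Rodrigues(np.array(st['tcp_rot']))[0]; print(R.round(3))
```

```text
[ 0.651  -0.0423 -0.1356 -0.0114  0.1173  0.1924]
top start [-3.9 -2. ]
scene start [-0.7 -2.3]
top stop [-1.8  0.5]
scene stop [-0.6 -1.2]
top grip [-1.2  1.7]
scene grip [-0.  -1.5]
top (0.075, 0.24, 0.194) [-0.2 -2.7]
top (0.075, 0.07, 0.194) [ 1.2 -2.9]
top (-0.075, 0.07, 0.194) [1.  0.6]
top (-0.075, 0.245, 0.092) [-1.9 -1.6]
top (-0.075, 0.04, 0.092) [ 0.2 -0.7]
top (-0.19, 0.04, 0.092) [-0.9 -1.4]
top (-0.19, 0.245, 0.092) [-2.6 -2. ]
scene (0.075, 0.07, 0.194) [-3.9 -4.1]
scene (-0.075, 0.07, 0.194) [-0.5 -5.8]
scene (-0.19, 0.245, 0.092) [ 1.1 -1. ]
scene (-0.19, 0.04, 0.092) [-1.3 -4. ]
top (0.18, 0.33, 0.022) [-3.2 -2.3]
top (0.18, -0.33, 0.022) [ 0.6 -1.2]
top (-0.21, -0.33, 0.022) [-1.   1.2]
top (-0.21, 0.33, 0.022) [-2.4  1.3]
start [0.6555 0.0754 0.216 ]
stop [0.6666 0.1567 0.218 ]
grip [0.5383 0.1673 0.142 ]
[[-0.92   0.     0.392]
 [-0.392 -0.    -0.92 ]
 [-0.    -1.     0.   ]]
```

```bash
cat >> h.py <<'E'
def tool():
    s=readout.read_state(); return np.array(s['eef_pos']),cv2.Rodrigues(np.array(s['tcp_rot']))[0],s
def go(target):  # slide in tool axes mm
    p,R,s=tool(); return (R.T@(np.array(target)-p)*1000).round(1)
E
python3 - <<'E'
from h import *
p,R,s=tool(); o,d=ray('wrist',(255.6,192.2)); print('cam off in tool mm',(R.T@(o-p)*1000).round(1),'axis',(R.T@d).round(3))
print(go([.52,.19,.36]))
E
```

```text
cam off in tool mm [ -73.8 -144.1   -1. ] axis [0.283 0.959 0.   ]
[-552.8 -121.3 -596. ]
```

```bash
python3 -m crank '[{"claw":0,"slide":[0,-40,0],"yaw":0},{"claw":0.5,"slide":[0,-40,0],"yaw":0},{"claw":1,"slide":[0,-40,0],"yaw":0},{"claw":1,"slide":[-24,0,-26],"yaw":0},{"claw":1,"slide":[-24,0,-26],"yaw":0},{"claw":1,"slide":[-24,0,-26],"yaw":0},{"claw":1,"slide":[-24,0,-26],"yaw":0},{"claw":1,"slide":[-24,0,-26],"yaw":0},{"claw":1,"slide":[-24,0,-26],"yaw":0},{"claw":1,"slide":[-24,0,-26],"yaw":0},{"claw":1,"slide":[-24,0,-26],"yaw":0},{"claw":1,"slide":[-24,0,-26],"yaw":0},{"claw":1,"slide":[-24,0,-26],"yaw":0},{"claw":1,"slide":[-24,0,-26],"yaw":0},{"claw":1,"slide":[-24,0,-26],"yaw":0}]' 20; python3 -c "
from h import *
print(go([.52,.19,.36]), tool()[1].round(3).tolist())"
```

```text
time_s: 2.7
eef_pos: [0.3879, -0.1734, 0.359]
tcp_rot: [-0.408, 1.999, -2.001]
contact_force: [-0.3, 0.1, 0.0]
grip_width: 0.0007
[-263.9   -1.1 -282.6] [[-0.92, 0.001, 0.392], [-0.392, -0.001, -0.92], [-0.0, -1.0, 0.001]]
```

```bash
python3 -m crank '[{"claw":1,"slide":[-24,0,-26],"yaw":0},{"claw":1,"slide":[-24,0,-26],"yaw":0},{"claw":1,"slide":[-24,0,-26],"yaw":0},{"claw":1,"slide":[-24,0,-26],"yaw":0},{"claw":1,"slide":[-24,0,-26],"yaw":0},{"claw":1,"slide":[-24,0,-26],"yaw":0},{"claw":1,"slide":[-24,0,-26],"yaw":0},{"claw":1,"slide":[-24,0,-26],"yaw":0},{"claw":1,"slide":[-24,0,-26],"yaw":0},{"claw":1,"slide":[-24,0,-26],"yaw":0},{"claw":1,"slide":[-24,0,-23],"yaw":0},{"claw":1,"slide":[0,0,0],"yaw":0.108},{"claw":1,"slide":[0,0,0],"yaw":0.108},{"claw":1,"slide":[0,0,0],"yaw":0.108},{"claw":1,"slide":[0,0,0],"yaw":0.108},{"claw":1,"slide":[0,0,0],"yaw":0.108},{"claw":1,"slide":[0,0,0],"yaw":0},{"claw":1,"slide":[0,0,0],"yaw":0}]'
python3 - <<'E'
from h import *
print(go([.52,.19,.36]), tool()[1].round(3).tolist())
im=snap('wrist','w1')
for l in ['feed_lever_grip','start_button_top','stop_button_top','oil_bottle','sleeve','stepped_pin']:
    print(l,[(np.round(d['box'],1).tolist(),round(d['score'],2)) for d in eyes.silhouettes('wrist',l)[:2]])
E
```

```text
time_s: 4.2
eef_pos: [0.5195, 0.1889, 0.3587]
tcp_rot: [-0.145, -2.152, 2.152]
contact_force: [0.1, -0.2, -0.2]
grip_width: 0.0005
[-0.3 -1.3 -1.2] [[-0.991, 0.0, -0.134], [0.134, -0.0, -0.991], [-0.0, -1.0, 0.0]]
feed_lever_grip [([264.0, 131.5, 282.3, 159.8], 0.87)]
start_button_top [([340.0, 25.1, 359.8, 48.2], 0.56)]
stop_button_top [([249.2, 6.3, 287.3, 44.8], 0.63)]
oil_bottle [([327.4, 188.5, 369.4, 228.1], 0.98)]
sleeve [([284.1, 193.2, 311.1, 226.5], 0.98)]
stepped_pin [([231.9, 188.0, 249.7, 212.8], 0.74)]
```

View pics/w1.png

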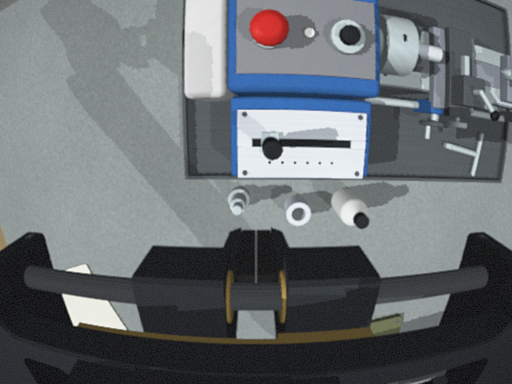

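The wrist picture shows the grip near (272,148), start disc (349,36), stop (268,27), and the slot and six dots in between. The loose sleeve, pin and bottle are in front of the tray.

Run:
```python
from h import *
i=eyes.camera_info('wrist'); p,R,s=tool()
im=eyes.snapshot('wrist')
cv2.imwrite('pics/w1z.png',cv2.resize(im[0:230,180:400,::-1],None,fx=2.6,fy=2.6,interpolation=cv2.INTER_CUBIC))
from numpy import sin,cos
for n,px,z in [('start',(349,36),.216),('stop',(268,27),.225),('grip',(272,149),.142),('griptop',(272,150),.168),('slotL',(252,143.5),.092),('slotR',(351,145),.092),
 ('cov NE',(369,101),.092),('cov NW',(233,98),.092),('cov SW',(234,178),.092),('cov SE',(368,178),.092),('head SW',(229,95),.194),('head SE',(379,95),.194)]:
    print(n,onz('wrist',px,z,i).round(4))
```

```text
start [0.654  0.0791 0.216 ]
stop [0.6666 0.1582 0.225 ]
grip [0.5386 0.1671 0.142 ]
griptop [0.5414 0.1682 0.168 ]
slotL [0.5426 0.1918 0.092 ]
slotR [0.5235 0.0512 0.092 ]
cov NE [0.5846 0.0176 0.092 ]
cov NW [0.6089 0.2087 0.092 ]
cov SW [0.4973 0.2241 0.092 ]
cov SE [0.4712 0.0272 0.092 ]
head SW [0.6085 0.2052 0.194 ]
head SE [0.5924 0.0453 0.194 ]
```

View pics/w1z.png

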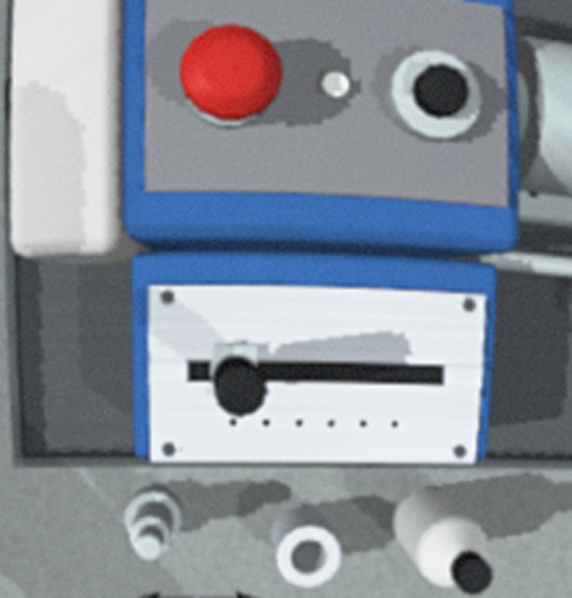

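```bash
python3 -c "
from h import *
print(go([.545,.2116,.128]))"
```

```text
[-22.  230.7 -26.1]
```

```bash
python3 -m crank '[{"claw":1,"slide":[-22,0,-26],"yaw":0},{"claw":1,"slide":[0,30,0],"yaw":0},{"claw":1,"slide":[0,30,0],"yaw":0},{"claw":1,"slide":[0,30,0],"yaw":0},{"claw":1,"slide":[0,30,0],"yaw":0},{"claw":1,"slide":[0,0,0],"yaw":0},{"claw":1,"slide":[0,0,0],"yaw":0}]'
python3 - <<'E'
from h import *
print(go([.545,.2116,.128]))
i=eyes.camera_info('wrist')
im=snap('wrist','w2')
for l in ['feed_lever_grip','start_button_top']:
    for d in eyes.silhouettes('wrist',l)[:1]: print(l,np.round(d['box'],1).tolist(),round(d['score'],2))
for z in (.128,.142): print(proj('wrist',[.539,.167,z],i))
E
```

```text
time_s: 5.18
eef_pos: [0.5443, 0.2112, 0.238]
tcp_rot: [-0.145, -2.148, 2.151]
contact_force: [0.4, 0.1, 0.5]
grip_width: 0.0003
[ -0.9 110.   -0.7]
feed_lever_grip [289.3, 162.4, 326.5, 213.7] 0.88
start_button_top [421.9, 15.8, 456.7, 50.1] 0.73
[306.35723784 189.15209503]
[309.0464895  193.68102532]
```

View pics/w2.png

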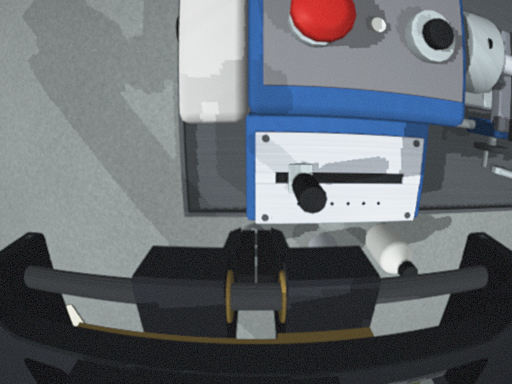

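The grip is at about (309,192), as predicted, and the fingers hang left of it at (257,235). Descending beside it.

```bash
python3 -m crank '[{"claw":1,"slide":[0,28,0],"yaw":0},{"claw":1,"slide":[0,28,0],"yaw":0},{"claw":1,"slide":[0,28,0],"yaw":0},{"claw":1,"slide":[0,26,0],"yaw":0},{"claw":1,"slide":[0,0,0],"yaw":0},{"claw":1,"slide":[0,0,0],"yaw":0}]'
python3 - <<'E'
from h import *
im=snap('wrist','w3')
for l in ['feed_lever_grip']:
    for d in eyes.silhouettes('wrist',l)[:1]: print(l,np.round(d['box'],1).tolist(),round(d['score'],2))
i=eyes.camera_info('wrist')
for z in (.116,.142,.168): print(proj('wrist',[.539,.167,z],i))
E
```

```text
time_s: 5.83
eef_pos: [0.5454, 0.2117, 0.1295]
tcp_rot: [-0.148, -2.151, 2.15]
contact_force: [-0.3, 0.0, -0.1]
grip_width: 0.0005
feed_lever_grip [306.7, 196.1, 380.4, 269.1] 0.72
[334.04836268 236.22501356]
[345.59856828 256.62159033]
[360.50815602 283.55425088]
```

View pics/w3.png

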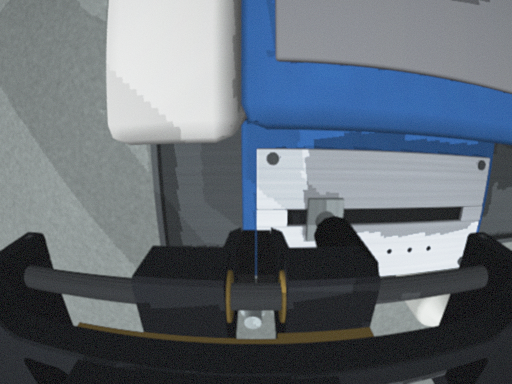

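The grip's lower end is at (330,228), with a gap of about 15 mm right of the fingertips at (287,235). Closing in until contact.

```bash
python3 -m crank '[{"claw":1,"slide":[0,0,3],"yaw":0},{"claw":1,"slide":[0,0,3],"yaw":0},{"claw":1,"slide":[0,0,3],"yaw":0},{"claw":1,"slide":[0,0,2],"yaw":0},{"claw":1,"slide":[0,0,0],"yaw":0}]'; python3 -m crank '[{"claw":1,"slide":[0,0,1],"yaw":0},{"claw":1,"slide":[0,0,1],"yaw":0}]';python3 -m crank '[{"claw":1,"slide":[0,0,1],"yaw":0},{"claw":1,"slide":[0,0,1],"yaw":0}]'
```

```text
time_s: 6.35
eef_pos: [0.5436, 0.1996, 0.1291]
tcp_rot: [-0.149, -2.149, 2.151]
contact_force: [0.4, -0.6, -0.7]
grip_width: 0.0
time_s: 6.52
eef_pos: [0.5432, 0.1987, 0.1288]
tcp_rot: [-0.148, -2.151, 2.15]
contact_force: [-0.4, 0.3, -0.4]
grip_width: 0.0007
time_s: 6.68
eef_pos: [0.5428, 0.1967, 0.1286]
tcp_rot: [-0.147, -2.15, 2.15]
contact_force: [0.1, 0.1, 0.1]
grip_width: 0.0005
```

Run:
```python
from h import *
im=snap('wrist','w4')
```

```text
(no output)
```

View pics/w4.png

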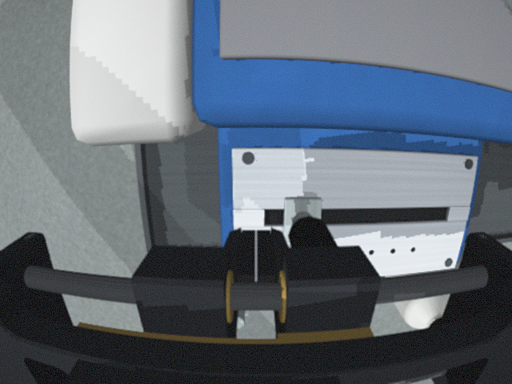

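Grip's lower left edge (290,225) is almost at the finger's right edge (287). Continuing in 1 mm steps.

```bash
for k in 1 2 3 4; do python3 -m crank '[{"claw":1,"slide":[0,0,1],"yaw":0}]' | egrep 'eef|force'; done
```

```text
eef_pos: [0.5427, 0.1958, 0.1286]
contact_force: [0.2, -0.8, -0.2]
eef_pos: [0.5426, 0.195, 0.1287]
contact_force: [-0.2, 1.2, -0.1]
eef_pos: [0.5425, 0.1944, 0.1287]
contact_force: [0.5, 2.0, -1.0]
eef_pos: [0.5425, 0.1938, 0.1288]
contact_force: [0.5, 3.6, -0.8]
```

```bash
for k in 1 2 3 4 5; do python3 -m crank '[{"claw":1,"slide":[0,0,1],"yaw":0}]' | egrep 'eef|force'; done
```

```text
eef_pos: [0.5424, 0.193, 0.1288]
contact_force: [-0.1, 4.3, -2.2]
eef_pos: [0.5422, 0.1921, 0.1288]
contact_force: [-0.2, 5.6, -2.5]
eef_pos: [0.5421, 0.1912, 0.1288]
contact_force: [0.9, 5.6, -2.7]
eef_pos: [0.542, 0.1901, 0.1288]
contact_force: [0.9, 5.4, -2.3]
eef_pos: [0.5418, 0.189, 0.1288]
contact_force: [0.5, 5.1, -2.1]
```

```bash
for k in 1 2 3 4; do python3 -m crank '[{"claw":1,"slide":[0,0,1],"yaw":0}]' | egrep 'eef|force'; done
```

```text
eef_pos: [0.5416, 0.1874, 0.1287]
contact_force: [0.9, 3.5, -1.1]
eef_pos: [0.5412, 0.1849, 0.1287]
contact_force: [0.2, -0.1, -1.1]
eef_pos: [0.541, 0.1829, 0.1286]
contact_force: [0.5, -0.3, -0.3]
eef_pos: [0.5409, 0.182, 0.1286]
contact_force: [0.1, 0.2, -0.5]
```

The force dropped to zero at the hump, so the lever has snapped. I'll check with the camera.

Run:
```python
from h import *
im=snap('wrist','w5')
```

```text
(no output)
```

View pics/w5.png

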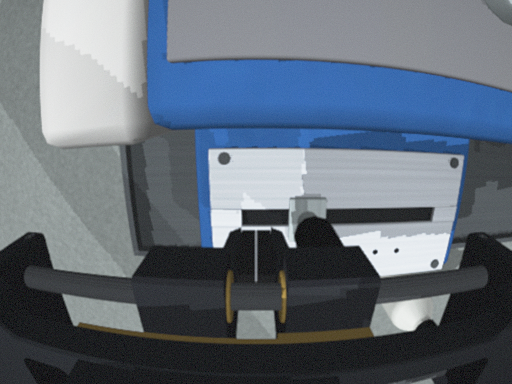

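The foot plate moved right along the slot (left end at 243, foot at 293), so the lever is in the first notch. Second click next.

```bash
for k in 1 2 3 4 5 6 7 8 9 10; do python3 -m crank '[{"claw":1,"slide":[0,0,1],"yaw":0}]' | egrep 'eef|force'|tr '\n' ' '; echo; done
```

```text
eef_pos: [0.5409, 0.1819, 0.1287] contact_force: [-0.5, -0.4, 0.7] 
eef_pos: [0.5408, 0.1812, 0.1287] contact_force: [-0.5, 0.5, -0.4] 
eef_pos: [0.5407, 0.1804, 0.1287] contact_force: [0.9, 0.2, 1.1] 
eef_pos: [0.5405, 0.1796, 0.1287] contact_force: [-0.1, -0.2, -0.4] 
eef_pos: [0.5404, 0.1787, 0.1287] contact_force: [0.0, -0.2, 0.2] 
eef_pos: [0.5403, 0.1777, 0.1287] contact_force: [0.2, -1.1, 0.1] 
eef_pos: [0.5402, 0.1771, 0.1288] contact_force: [0.3, 1.0, -1.0] 
eef_pos: [0.5401, 0.1766, 0.1288] contact_force: [-0.1, 1.8, -1.3] 
eef_pos: [0.5401, 0.1759, 0.1288] contact_force: [1.6, 3.6, -0.9] 
eef_pos: [0.5399, 0.1751, 0.1288] contact_force: [-0.2, 3.6, -1.3]
```

```bash
for k in 1 2 3 4 5 6; do python3 -m crank '[{"claw":1,"slide":[0,0,1],"yaw":0}]' | egrep 'eef|force'|tr '\n' ' '; echo; done
```

```text
eef_pos: [0.5398, 0.1743, 0.1288] contact_force: [0.3, 5.2, -1.6] 
eef_pos: [0.5397, 0.1733, 0.1288] contact_force: [0.6, 5.6, -2.5] 
eef_pos: [0.5395, 0.1723, 0.1288] contact_force: [1.0, 4.6, -1.7] 
eef_pos: [0.5394, 0.1712, 0.1288] contact_force: [1.3, 5.2, -1.2] 
eef_pos: [0.5392, 0.1696, 0.1288] contact_force: [0.7, 3.4, -0.6] 
eef_pos: [0.5388, 0.1671, 0.1287] contact_force: [0.6, -0.7, 0.1]
```

```bash
python3 -m crank '[{"claw":1,"slide":[0,0,0],"yaw":0},{"claw":1,"slide":[0,0,0],"yaw":0}]'
python3 - <<'E'
from h import *
im=snap('wrist','w6')
E
```

```text
time_s: 9.37
eef_pos: [0.5387, 0.1662, 0.1286]
tcp_rot: [-0.148, -2.147, 2.152]
contact_force: [-0.4, 0.4, -0.3]
grip_width: 0.0005
```

View pics/w6.png

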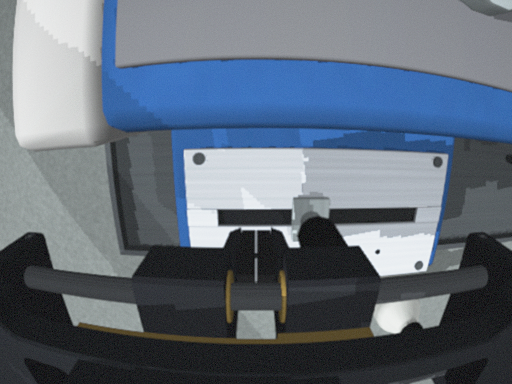

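The foot plate is now 75 px from the slot's left end (19, then 50, now 75), so the lever is in the second notch. Third click.

```bash
for k in 1 2 3 4 5 6 7 8 9 10 11; do python3 -m crank '[{"claw":1,"slide":[0,0,1],"yaw":0}]' | egrep 'eef|force'|tr '\n' ' '; echo; done
```

```text
eef_pos: [0.5387, 0.1663, 0.1287] contact_force: [0.1, 0.1, 0.1] 
eef_pos: [0.5386, 0.1654, 0.1287] contact_force: [0.5, 0.6, -0.4] 
eef_pos: [0.5385, 0.1646, 0.1287] contact_force: [-0.1, -0.2, -0.1] 
eef_pos: [0.5383, 0.1637, 0.1287] contact_force: [0.0, -0.1, 0.4] 
eef_pos: [0.5382, 0.1627, 0.1287] contact_force: [0.5, -0.2, 0.3] 
eef_pos: [0.5381, 0.1618, 0.1287] contact_force: [-0.0, -0.2, 0.4] 
eef_pos: [0.538, 0.1609, 0.1287] contact_force: [0.2, -0.6, 0.4] 
eef_pos: [0.5378, 0.1599, 0.1287] contact_force: [-0.3, -0.2, 0.1] 
eef_pos: [0.5378, 0.1593, 0.1288] contact_force: [0.6, 1.3, -0.2] 
eef_pos: [0.5377, 0.1588, 0.1288] contact_force: [-0.3, 1.3, -0.5] 
eef_pos: [0.5376, 0.1581, 0.1288] contact_force: [0.8, 3.4, -0.8]
```

```bash
for k in 1 2 3 4 5 6; do python3 -m crank '[{"claw":1,"slide":[0,0,1],"yaw":0}]' | egrep 'eef|force'|tr '\n' ' '; echo; done
```

```text
eef_pos: [0.5375, 0.1573, 0.1288] contact_force: [0.3, 3.9, -1.0] 
eef_pos: [0.5374, 0.1564, 0.1288] contact_force: [-0.3, 4.7, -1.2] 
eef_pos: [0.5372, 0.1555, 0.1288] contact_force: [-0.5, 5.6, -1.6] 
eef_pos: [0.5371, 0.1544, 0.1288] contact_force: [0.3, 5.3, -1.1] 
eef_pos: [0.5369, 0.1533, 0.1288] contact_force: [-0.6, 4.7, -1.3] 
eef_pos: [0.5367, 0.1518, 0.1288] contact_force: [1.2, 3.3, -1.0]
```

```bash
python3 -m crank '[{"claw":1,"slide":[0,0,1],"yaw":0}]' | egrep 'eef|force'|tr '\n' ' ';  python3 -m crank '[{"claw":1,"slide":[0,0,0],"yaw":0}]' | egrep 'eef|force'|tr '\n' ' '
```

```text
eef_pos: [0.5363, 0.1493, 0.1287] contact_force: [-0.4, 1.1, 0.2] eef_pos: [0.5361, 0.148, 0.1285] contact_force: [0.2, -0.2, 0.9]
```

Snapped. Backing off to the left, then looking.

```bash
python3 -m crank '[{"claw":1,"slide":[0,0,-6],"yaw":0},{"claw":1,"slide":[0,0,-10],"yaw":0},{"claw":1,"slide":[0,-15,-4],"yaw":0},{"claw":1,"slide":[0,-35,0],"yaw":0},{"claw":1,"slide":[0,-35,0],"yaw":0},{"claw":1,"slide":[0,-35,0],"yaw":0},{"claw":1,"slide":[0,-35,0],"yaw":0},{"claw":1,"slide":[0,0,0],"yaw":0},{"claw":1,"slide":[0,0,0],"yaw":0},{"claw":1,"slide":[0,0,0],"yaw":0}]'
python3 - <<'E'
from h import *
i=eyes.camera_info('wrist')
im=snap('wrist','w7')
for l in ['feed_lever_grip','start_button_top','stop_button_top']:
    for d in eyes.silhouettes('wrist',l)[:1]: print(l,np.round(d['box'],1).tolist(),round(d['score'],2), np.argwhere(d['mask']).mean(0)[::-1])
cv2.imwrite('pics/w7z.png',cv2.resize(im[0:230,230:450,::-1],None,fx=2.6,fy=2.6,interpolation=cv2.INTER_CUBIC))
E
```

```text
time_s: 11.83
eef_pos: [0.5386, 0.1701, 0.2831]
tcp_rot: [-0.146, -2.149, 2.151]
contact_force: [-0.1, 0.2, -0.1]
grip_width: 0.0003
feed_lever_grip [298.4, 154.6, 327.6, 195.8] 0.56 [311.02231668 175.53878852]
start_button_top [346.4, 24.7, 377.8, 51.5] 0.77 [359.75892857  37.25446429]
stop_button_top [224.2, 1.4, 277.5, 53.6] 0.73 [250.25129901  28.22720831]
```

View pics/w7.png

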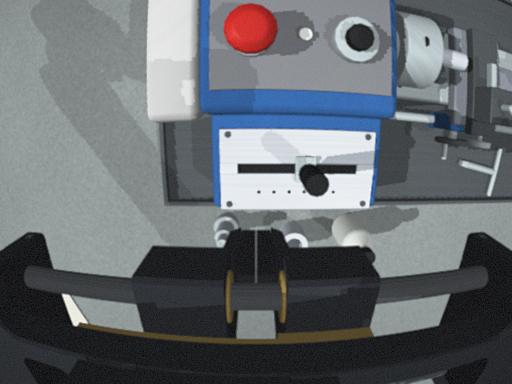

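View pics/w7z.png

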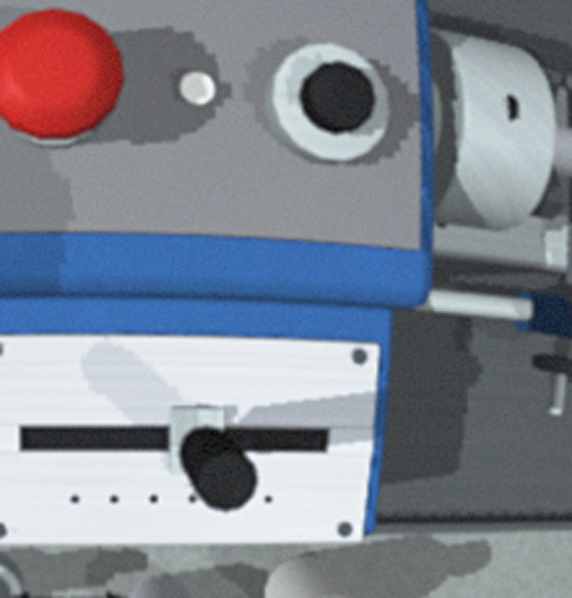

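The foot plate stands at the fourth dot from the left (zoom dots at 75, 113, 153 and 192, plate centre about 197), which is the third notch. The start disc is at (360,37.3). Now locating the button.

Run:
```python
from h import *
i=eyes.camera_info('wrist')
for px in [(360,37.3),(362,38.1)]:
    P=onz('wrist',px,.216,i); print(P.round(4), go([P[0],P[1],.26]))
print(onz('wrist',(250.5,28),.225,i), onz('wrist',(250.3+60.5,175.5),.142,i))
```

```text
[0.6549 0.0786 0.216 ] [-127.9   22.    74.3]
[0.6542 0.0771 0.216 ] [-127.5   22.    75.9]
[0.665476   0.15680881 0.225     ] [0.53718258 0.11556221 0.142     ]
```

```bash
python3 -m crank '[{"claw":1,"slide":[-32,0,19],"yaw":0},{"claw":1,"slide":[-32,0,19],"yaw":0},{"claw":1,"slide":[-32,0,19],"yaw":0},{"claw":1,"slide":[-32,0,18],"yaw":0},{"claw":1,"slide":[0,20,0],"yaw":0},{"claw":1,"slide":[0,20,0],"yaw":0},{"claw":1,"slide":[0,0,0],"yaw":0},{"claw":1,"slide":[0,0,0],"yaw":0}]'
python3 - <<'E'
from h import *
print(go([.6545,.0777,.216]))
for c in ['scene','top']:
    im=snap(c,c+'8')
    x0,y0,w,h=((90,40,140,200) if c=='top' else (210,170,180,180))
    cv2.imwrite(f'pics/{c}_z8.png',cv2.resize(im[y0:y0+h,x0:x0+w,::-1],None,fx=3,fy=3,interpolation=cv2.INTER_CUBIC))
snap('wrist','w8')
E
```

```text
time_s: 12.7
eef_pos: [0.6545, 0.0781, 0.2419]
tcp_rot: [-0.143, -2.148, 2.149]
contact_force: [-0.7, 0.8, 0.7]
grip_width: 0.0004
[-0.2 25.9  0.4]
```

View pics/scene_z8.png

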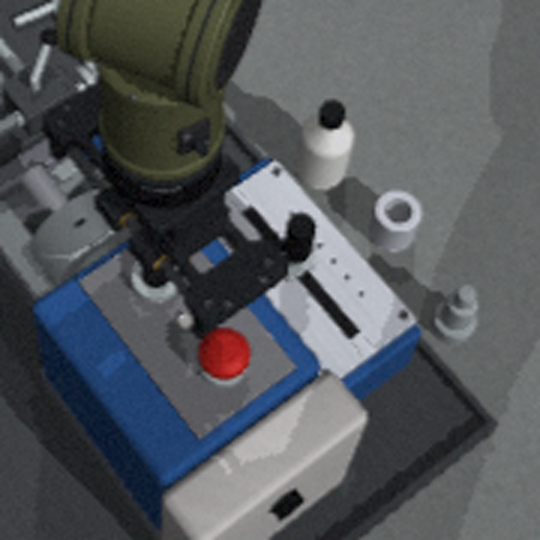

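View pics/w8.png

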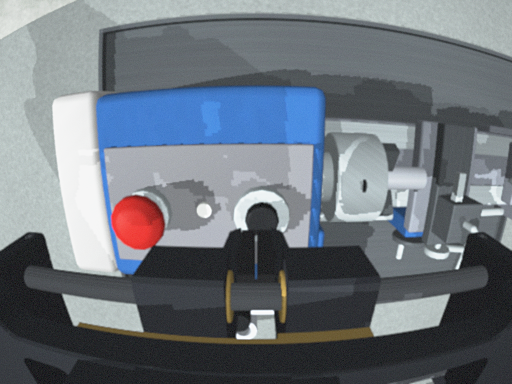

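The wrist picture shows the start disc at about (262,218) just below and behind the fingertips at (257,237). The scene picture shows the fingers over its collar, away from the stop button. I'll check by projection.

Run:
```python
from h import *
i=eyes.camera_info('wrist'); p,R,s=tool()
print(proj('wrist',[.6545,.0777,.216],i),proj('wrist',p,i))
im=eyes.snapshot('wrist')
cv2.imwrite('pics/w8z.png',cv2.resize(im[170:270,200:320,::-1],None,fx=5,fy=5,interpolation=cv2.INTER_CUBIC))
```

```text
[259.78227443 228.18782304] [257.90401104 246.64691705]
```

View pics/w8z.png

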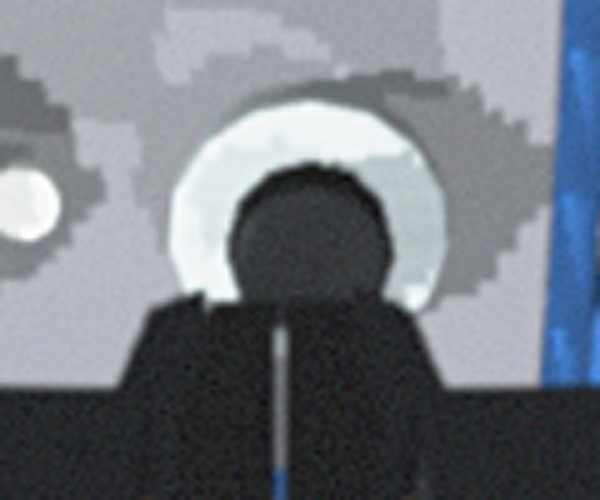

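The disc centre sits about 2–3 mm further from the robot than I estimated. I'll make that correction and come down.

```bash
python3 -m crank '[{"claw":1,"slide":[-2.5,0,1],"yaw":0},{"claw":1,"slide":[0,10,0],"yaw":0},{"claw":1,"slide":[0,10,0],"yaw":0},{"claw":1,"slide":[0,0,0],"yaw":0}]'|egrep 'eef|force'|tr '\n' ' '; echo;  for k in 1 2 3 4 5 6 7; do python3 -m crank '[{"claw":1,"slide":[0,1,0],"yaw":0}]' | egrep 'eef|force'|tr '\n' ' '; echo; done
```

```text
eef_pos: [0.6565, 0.0763, 0.2211] contact_force: [-0.1, 0.5, -0.3] 
eef_pos: [0.6574, 0.0766, 0.2216] contact_force: [-0.8, -0.0, 0.4] 
eef_pos: [0.658, 0.0768, 0.2214] contact_force: [-0.2, -0.4, 0.3] 
eef_pos: [0.6582, 0.0769, 0.2208] contact_force: [0.1, 0.9, 0.9] 
eef_pos: [0.6583, 0.0768, 0.2199] contact_force: [-0.1, 0.3, 0.2] 
eef_pos: [0.6583, 0.0768, 0.2189] contact_force: [-0.6, -0.0, 0.0] 
eef_pos: [0.6582, 0.0768, 0.2178] contact_force: [1.1, -0.4, -1.0] 
eef_pos: [0.6582, 0.0767, 0.2167] contact_force: [0.8, 0.2, -0.8]
```

```bash
for k in 1 2 3 4 5 6; do python3 -m crank '[{"claw":1,"slide":[0,1,0],"yaw":0}]' | egrep 'eef|force'|tr '\n' ' '; echo; done
```

```text
eef_pos: [0.6582, 0.0768, 0.2158] contact_force: [-0.7, 0.3, 2.2] 
eef_pos: [0.6581, 0.0768, 0.2149] contact_force: [-0.7, 0.3, 2.1] 
eef_pos: [0.6582, 0.0768, 0.214] contact_force: [-0.9, -0.6, 3.3] 
eef_pos: [0.6581, 0.0768, 0.213] contact_force: [-1.6, -0.1, 3.3] 
eef_pos: [0.6582, 0.0768, 0.212] contact_force: [-0.8, -0.9, 3.5] 
eef_pos: [0.6582, 0.0768, 0.211] contact_force: [-1.8, -0.4, 4.9]
```

```bash
for k in 1 2 3 4; do python3 -m crank '[{"claw":1,"slide":[0,1,0],"yaw":0}]' | egrep 'eef|force'|tr '\n' ' '; echo; done
```

```text
eef_pos: [0.6582, 0.0768, 0.2104] contact_force: [-3.8, -0.4, 13.9] 
eef_pos: [0.6582, 0.0768, 0.2103] contact_force: [-5.4, -1.8, 17.4] 
eef_pos: [0.6582, 0.0768, 0.2102] contact_force: [-7.9, -1.6, 22.3] 
eef_pos: [0.6583, 0.0769, 0.2101] contact_force: [-9.3, -2.1, 27.5]
```

It reached a hard stop at z≈0.210, i.e. 6 mm of travel, with the force climbing steeply. That is fully down, so I'm retracting straight up.

```bash
python3 -m crank '[{"claw":1,"slide":[0,-4,0],"yaw":0},{"claw":1,"slide":[0,-8,0],"yaw":0},{"claw":1,"slide":[0,-20,0],"yaw":0},{"claw":1,"slide":[0,-30,0],"yaw":0},{"claw":1,"slide":[0,-30,0],"yaw":0},{"claw":1,"slide":[0,-30,0],"yaw":0},{"claw":1,"slide":[40,0,0],"yaw":0},{"claw":1,"slide":[40,0,0],"yaw":0},{"claw":1,"slide":[40,0,0],"yaw":0},{"claw":1,"slide":[20,0,0],"yaw":0},{"claw":1,"slide":[0,0,0],"yaw":0},{"claw":1,"slide":[0,0,0],"yaw":0},{"claw":1,"slide":[0,0,0],"yaw":0}]'
python3 - <<'E'
from h import *
i=eyes.camera_info('wrist')
im=snap('wrist','w9')
for l,z in [('feed_lever_grip',.142),('start_button_top',.216),('stop_button_top',.225),('oil_bottle',.055),('sleeve',.022),('stepped_pin',.035)]:
    for d in eyes.silhouettes('wrist',l)[:1]:
        c=np.argwhere(d['mask']).mean(0)[::-1]; print(l,np.round(d['box'],1).tolist(),round(d['score'],2), onz('wrist',c,z,i).round(4))
cv2.imwrite('pics/w9z.png',cv2.resize(im[0:230,200:420,::-1],None,fx=2.6,fy=2.6,interpolation=cv2.INTER_CUBIC))
snap('top','t9');snap('scene','s9')
E
```

```text
time_s: 15.73
eef_pos: [0.5205, 0.0957, 0.3287]
tcp_rot: [-0.15, -2.151, 2.15]
contact_force: [0.4, -0.4, 0.2]
grip_width: 0.0
feed_lever_grip [230.7, 145.7, 250.4, 179.1] 0.79 [0.5363 0.113  0.142 ]
start_button_top [246.8, 23.8, 269.8, 49.6] 0.78 [0.6554 0.076  0.216 ]
stop_button_top [144.5, 17.9, 186.1, 59.7] 0.91 [0.6657 0.1548 0.225 ]
oil_bottle [281.2, 203.5, 315.1, 245.3] 0.78 [0.4144 0.0447 0.055 ]
sleeve [230.9, 207.9, 256.3, 231.3] 0.57 [0.4189 0.1314 0.022 ]
stepped_pin [173.4, 199.3, 196.6, 228.3] 0.72 [0.4458 0.2259 0.035 ]
```

View pics/w9z.png

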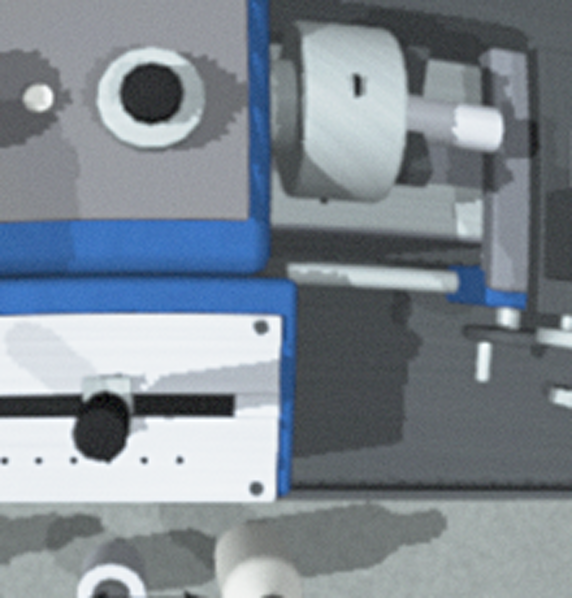

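View pics/s9.png

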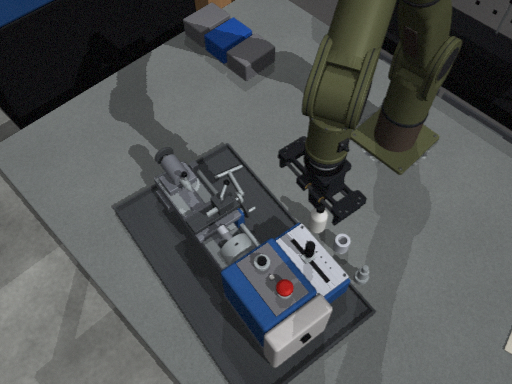

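In the wrist close-up the lever covers the fourth dot, with the fourth- and fifth-notch dots clear to its right at zoom (145,460) and (180,460). The start disc has sprung back, and the loose things stand where they were in the scene picture. Handing in.

```bash
python3 -c "
from h import *
print(workorder.close_job()); print(readout.read_state()['time_s'])"
```

```text
the job is handed in; nothing more can be done
None
the job is handed in; nothing more can be done
```

The feed selector is in the third notch, and the start button was pressed once afterwards and has sprung back. I handed the job in at about 16 s of the 64 s allowed.

- **Selector:** I pushed it right with shut fingertips in 1 mm steps. There were three separate clicks, each peaking at about 5.6 N sideways and falling to zero as the lever snapped ahead. The last wrist picture shows it at the fourth dot, with the fourth- and fifth-notch dots clear to its right. The camera put its travel at about 52–54 mm against the nominal 54 mm.
- **Start button:** I pressed it until it met a hard stop at z ≈ 0.210 m, which is 6 mm of travel, with up to about 28 N upward on the tool. I then lifted straight off, and the disc looks to be back up.
- **Everything else:** The stop button was not touched. The bottle, sleeve, pin and chuck key look unmoved in the last scene picture. I judged that by eye, without measuring their positions before and after.
- **Disagreements:** The first estimates from the scene and top cameras differed by 5–17 mm. I used the wrist camera instead, and the finger's contact with the lever confirmed it to about 1 mm. The start button's position was uncertain by 2–3 mm, well within the width of the fingertips.

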